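# Close up the pantry shelf for the night

## Task

Close up the pantry shelf for the night with light fingertip taps, nothing gripped, lifted or shoved out of place: tap the raised lid of the aluminium tea caddy down until it is fully home, then tap the knob of the terracotta sugar bowl's raised lid down until that lid is fully home, and last of all press the dome of the round shelf light well down, about halfway or more, and let it spring back. Keep to that order and leave everything else on the shelf where it stands.

Things in the scene. Friction and masses are not known exactly. Their poses are not given: they have to be found in the camera images.
- tea_caddy: Loose round aluminium tea caddy with a red band, 78 mm across, about 108 mm tall over all with its lid raised (100 mm with it home), 0.2 to 0.5 kg. Origin at the centre of its underside, z up.
- tea_lid_top (a point): Centre of the flat top of the round red silicone pad (40 mm across, standing 8 mm above the lid) in the middle of the caddy's 78 mm wide lid; it moves with the lid. Press straight down here; the pad gives about 1 mm for each 2.5 N, up to 6 mm, and springs back.
- tea_lid (a joint): How far the tea caddy's lid has been pushed down, in m: 0 to 0.002 at the start (raised, a dark neck shows below it), 0.008 is fully home on a hard stop. It slides straight down against a steady drag of about 2.5 N, stays where it is left and cannot come off.
- sugar_bowl: Loose squat terracotta sugar bowl, 100 mm across, about 94 mm tall to the top of its lid knob with the lid raised (86 mm with it home), 0.3 to 0.75 kg. Origin at the centre of its underside, z up.
- sugar_lid_top (a point): Centre of the flat top of the black silicone knob (34 mm across, 18 mm tall) in the middle of the sugar bowl's terracotta lid; it moves with the lid. Press straight down here; the knob gives about 1 mm for each 2.5 N, up to 6 mm, and springs back.
- sugar_lid (a joint): How far the sugar bowl's lid has been pushed down, in m: 0 to 0.002 at the start (raised, a dark seal shows below it), 0.008 is fully home on a hard stop. Drag about 2.5 N, stays where it is left and cannot come off.
- puck_light: Round battery tap-light stuck to the shelf (fixed): grey base 84 mm across, 28 mm tall, with a yellow dome on top, 42 mm tall in all. Origin at the centre of its underside, z up.
- light_top (a point): Centre of the flat top of the light's yellow dome (62 mm across); it moves with the dome. Press straight down here.
- light_dome (a joint): How far the light's dome is pressed down, in m: 0 released, the light switches at 0.004 (about 6.5 N), the dome bottoms out at 0.010. Its spring takes about 2.7 N to start and 0.9 N more for each mm, and pushes it back when let go.
- tumblers: Bystander, loose: two nested plastic tumblers, blue below, green above, mouth up, 70 mm across, 102 mm tall. Origin at the centre of the underside.
- food_tin: Bystander, loose: food tin with a yellow label, 74 mm across, 95 mm tall. Origin at the centre of its underside.
- jam_jar: Bystander, loose: jam jar with a red cap, 66 mm across, 95 mm tall. Origin at the centre of its underside.
- egg_ring: Bystander, loose: orange egg ring lying flat, 90 mm across, 18 mm tall. Origin at the centre of its underside.
- tablespoon: Bystander, loose: steel tablespoon 200 mm long lying flat beyond the other things, along its own x. Origin on its underside near its middle.
There are look-alikes about, which are no part of the job. Of the things that look like the puck_light, the smallest one is meant. Of the things like the sugar_bowl, leave any that is pink; of the rest the larger one is meant.

How it is judged:
By the outcome, as a careful person would: the job done as asked, in the order asked, and still so for the second after the job is handed in, with the robot touching nothing.
It also fails if it takes over 51 s, if anything falls off the work surface, if the arm or the gripper's body presses on something with over 40 N, if the wrist force passes 120 N, or if a joint passes its speed limit or range.

## Robot

A 6-joint arm with a two-finger parallel gripper is mounted at the origin on the work surface. World frame = base frame: x ahead of the robot, y to its left, z up, the work surface at z = 0. Lengths are in m, angles in rad, forces in N, time in s.
With the tool pointing down it reaches from about 0.225 to 0.875 m from the base axis. Payload 3.4 kg.
Tool frame: the origin (TCP) lies on the centre line of the jaws, within the pads' length; the fingertips stand 17 mm ahead of it and the grasp point (between the pads) lies 2 mm behind it; z points along the fingers, y is the line along which they close (so a half turn about z gives the same grasp; the last joint's range is limited). The gripper opens to 85 mm and grips with 20 to 120 N. Pads are 22 mm wide; open, the fingers measure 114 mm over their backs; the gripper's body (76 mm by 85 mm) begins 54 mm behind the grasp point. The pads swing forward as they close: fully open they stand 13 mm farther back than shut.
Start: joints at [1.187, 0.276, 1.505, -0, 1.361, -0.121], TCP at [0.149, 0.555, 0.248] pointing down, gripper open.
Joint ranges: [-2.89, 2.89], [-0.75, 2.08], [0.22, 2.7], [-1.18, 4.32], [0.11, 2.71], [-2.7, 2.7]. Speed limits (rad/s): [2.57, 2.57, 3.14, 3.14, 3.14, 3.14].

## Interface

Orientations are given as a unit quaternion [w, x, y, z].
In Python, from rig import manip gives the robot as it stands.
- The arm moves only by the tool move_arm, never from a script. Its argument "steps" is one flat list of numbers, 7 for each row, row after row: the turn, a rotation vector about the world's x, y, z normalised to -1 to 1, where 1 is 360 degrees, then the shift along the world's x, y, z normalised to -1 to 1, where 1 is 1 m, then the opening, from -1 (shut) to 1 (fully open). A call has exactly 10 rows; each row is the pose to reach, as a shift and turn from the pose commanded when the call began, turning the shorter way round; what a row does not reach only later rows make up. A row lasts 1/10 s, in which the tool goes at most 50 mm and 8.59 degrees, less where a joint would pass 70% of its speed; a pose out of reach is approached as far as the arm can. A call with a number of a shift or a turn outside -1 to 1 is refused whole. A call with a gripper value outside its range is refused whole. The fingers move at their own pace and stop on an object; "squeeze" is the grip in N (left out, the last holds). Time passes only in rows, so rows that repeat a pose let the fingers close, or fill a call up. It gives the time, the measured TCP pose, the force, the opening and the grip force at its end, in the units of the state.
- manip.get_state(): the state, without advancing time (a new reading comes with each control period).
- manip.get_image(name): name is "scene" or "top" or "wrist"; returns a dict with "pixels" (480x640x3 uint8, blue, green, red), "fx", "fy", "cx", "cy" (pixels), "R" (3x3) and "t" (3): a world point X has camera coordinates R X + t. Camera axes: x right, y down, z forward; pixel columns grow to the right and rows downward; lengths in m; the calibration is good to about 2 mm. A picture is of the moment at which its call begins. There is no depth.
- manip.sign_off(): hands the job in; it is judged then, once.
The state is a dict: "clock": time; "qpos": joint angles; "qd": joint speeds; "effort": joint torques, N m; "position": TCP position; "ee_rot": TCP orientation; "contact_force": force on the tool from outside, world axes, zero at the start; "moment": the same for the moment, N m; "width": finger opening in m; "gripper_force": force on a finger pad.
Only numpy, scipy, OpenCV 4.12 (cv2) and the standard library are available. Lean on these libraries where they do the work, as an engineer would, in place of code of your own. Each camera call takes 0.05 s, during which the arm holds its last target. There are 200 camera calls.

## Working session

There is one attempt and no reset: what is moved stays moved. The work goes in short steps, Python scripts to look and compute and a tool call to move; the robot and the scene stay as the last step left them, time stands still between calls to the robot, and variables do not carry over. Pictures are saved under pics/ and viewed, at most 10 in all, crops included, and the job is handed in when it is done.

Besides the shell and the picture viewer there is one more tool, called after "Call:" by a JSON object that holds its "name" and its "arguments". move_arm: Moves the arm, as the interface text tells. Scaled input: -1 to 1 covers 1 m each way for a shift and 360 degrees each way for a turn. Its arguments: {"type":"object","properties":{"steps":{"type":"array"},"squeeze":{"type":"number"}},"required":["steps"]}

```bash
mkdir -p pics; ls; cat > h.py <<'E'
from rig import manip
import cv2, numpy as np, pickle
def snap(n,f):
    d=manip.get_image(n); cv2.imwrite(f'pics/{f}.png',d['pixels']); pickle.dump(d,open(f'pics/{f}.pkl','wb')); return d
def ray(d,u,v,z):
    R=np.array(d['R']);t=np.array(d['t']);c=-R.T@t
    r=R.T@np.array([(u-d['cx'])/d['fx'],(v-d['cy'])/d['fy'],1]); return c+r*(z-c[2])/r[2]
E
python3 - <<'E'
from h import *
for n in('top','scene'):
    d=snap(n,n+'1'); R=np.array(d['R']); print(n,-R.T@d['t'],d['fx'])
s=manip.get_state();print(s)
E
```

```text
pics
top [0.35601731 0.0194496  1.40427047] 561.3643711738105
scene [ 1.13343695 -0.7523355   0.87345562] 586.6761700806785
{'clock': 0.1, 'qpos': array([ 1.18700770e+00,  2.76488664e-01,  1.50603850e+00,  9.02173242e-06,
        1.36070547e+00, -1.21011865e-01]), 'qd': array([ 0.00086648, -0.0008287 , -0.00316517, -0.00138937,  0.00016431,
       -0.00047014]), 'effort': array([ 2.75087579e-03, -4.17699730e+01, -2.46404743e+01, -3.20759432e-05,
        5.87436734e-03,  3.09017912e-05]), 'position': array([0.14919735, 0.55482544, 0.24753803]), 'ee_rot': array([-2.09046039e-04,  1.31011577e-01,  9.91380499e-01, -7.92906609e-04]), 'contact_force': array([-0.32413391,  0.57981383,  0.71139382]), 'moment': array([ 0.00288757, -0.03785564, -0.01164564]), 'gripper_force': 0.0, 'width': 0.08500366925425237}
```

View pics/top1.png

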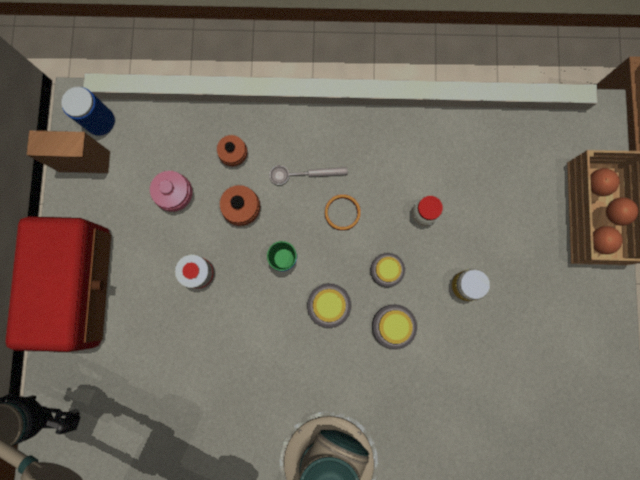

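View pics/scene1.png

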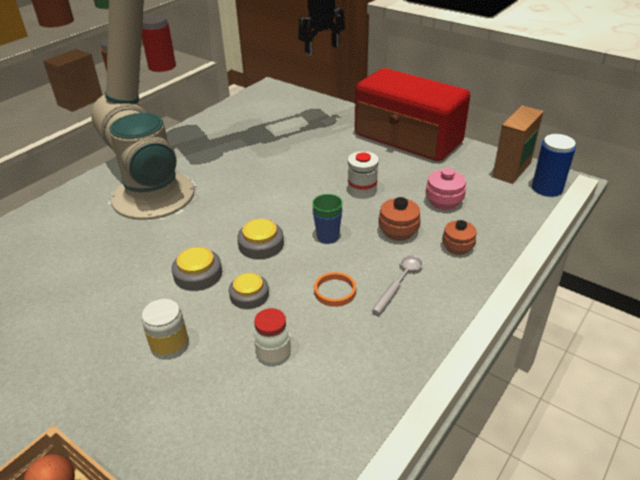

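The top view shows the caddy pad at (191,271), the large terracotta bowl's knob at (237,202) and the smallest light at (388,269). Both views agree: the pink bowl, the smaller terracotta bowl and the two bigger lights are decoys.

```bash
python3 - <<'E'
from h import *
T=pickle.load(open('pics/top1.pkl','rb'));S=pickle.load(open('pics/scene1.pkl','rb'))
def cen(d,u,v,r,kind):
    p=d['pixels'].astype(int);b,g,rr=p[...,0],p[...,1],p[...,2]
    m={'red':(rr>120)&(g<80)&(b<80),'blk':p.max(2)<60,'yel':(rr>120)&(g>110)&(b<90)}[kind].astype('uint8')
    n,l,s,c=cv2.connectedComponentsWithStats(m)
    k=min((i for i in range(1,n) if s[i,4]>15),key=lambda i:np.hypot(*(c[i]-[u,v])))
    return c[k],s[k]
for nm,a,b,k,z in(('tea',(191,271),(363,158),'red',.107),('sugar',(237,202),(401,203),'blk',.093),('light',(388,269),(247,285),'yel',.042),('L2',(328,305),(260,230),'yel',.042),('L3',(395,326),(195,260),'yel',.042)):
    for d,q in((T,a),(S,b)):
        c,s=cen(d,*q,15,k); X=ray(d,*c,z); e=ray(d,s[0]+s[2],c[1],z)-ray(d,s[0],c[1],z)
        print(nm,c.round(1),s[2:5],X.round(4),'w',np.linalg.norm(e).round(3),np.hypot(*X[:2]).round(3))
for n,q,z in(('tumb',(282,252),.1),('pink',(168,187),.08),('small',(231,147),.07)):print(n,ray(T,*q,z))
E
```

```text
tea [190.3 270.3] [ 16  16 194] [0.4384 0.3332 0.107 ] w 0.037 0.551
tea [362.8 156.6] [14  8 90] [0.4418 0.326  0.107 ] w 0.035 0.549
sugar [237. 202.] [ 13  13 134] [0.6048 0.2351 0.093 ] w 0.031 0.649
sugar [400.4 203.1] [ 12  11 115] [0.6123 0.2239 0.093 ] w 0.027 0.652
light [388.3 268.8] [ 26  25 506] [ 0.4591 -0.1317  0.042 ] w 0.063 0.478
light [247.4 283.1] [ 31  21 484] [ 0.4656 -0.1401  0.042 ] w 0.065 0.486
L2 [328.8 305. ] [ 34  33 868] [0.3685 0.0101 0.042 ] w 0.082 0.369
L2 [259.1 229.5] [ 35  22 581] [0.3652 0.0104 0.042 ] w 0.081 0.365
L3 [395.7 326.6] [ 33  34 879] [ 0.3219 -0.1506  0.042 ] w 0.079 0.355
L3 [194.5 259. ] [ 38  25 691] [ 0.319  -0.1499  0.042 ] w 0.083 0.353
tumb [0.48738061 0.1227882  0.1       ]
pink [0.63984743 0.40621343 0.08      ]
small [0.74628697 0.26035938 0.07      ]
```

Call:
{"name": "move_arm", "arguments": {"steps": [0,0,0,0.02,-0.045,0,-1,0,0,0,0.05,-0.08,0,-1,0,0,0,0.09,-0.11,0,-1,0,0,0,0.13,-0.135,0,-1,0,0,0,0.17,-0.16,0,-1,0,0,0,0.21,-0.185,0,-1,0,0,0,0.25,-0.205,0,-1,0,0,0,0.29,-0.222,0,-1,0,0,0,0.29,-0.222,-0.03,-1,0,0,0,0.29,-0.222,-0.05,-1]}}

```text
clock: 1.1
position: [0.4404, 0.332, 0.1966]
ee_rot: [-0.001, 0.132, 0.991, -0.0]
contact_force: [-0.3, -1.1, -0.5]
width: 0.0002
gripper_force: 0.0
```

```bash
python3 - <<'E'
from h import *
d=snap('wrist','w1');s=manip.get_state();print(s['position'],s['contact_force'],s['width'],s['ee_rot'])
d2=d['pixels'];R=np.array(d['R']);t=np.array(d['t'])
for X in([.4384,.3332,.107],[.6048,.2351,.093]):
    c=R@X+t;print(c[0]/c[2]*d['fx']+d['cx'],c[1]/c[2]*d['fy']+d['cy'])
E
```

```text
[0.43782857 0.33120091 0.19329933] [-1.7498565  -1.64359915 -2.33878613] -4.114687151244291e-05 [-0.00340304  0.13197417  0.99124408 -0.00253204]
321.90972026951624 249.67707941383028
250.78291940032778 488.231014059071
```

View pics/w1.png

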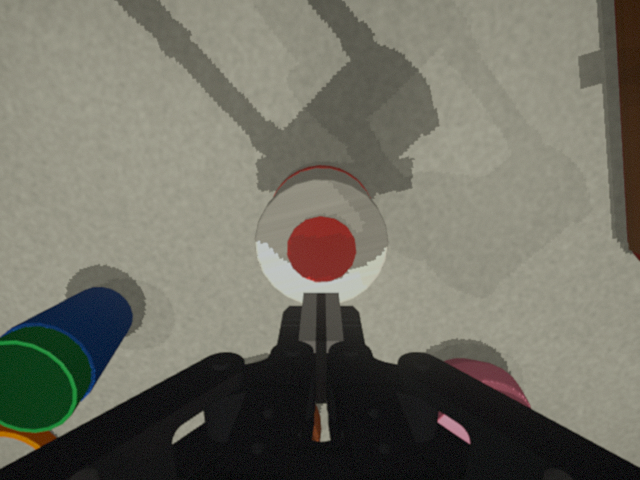

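The wrist view shows the pad centred at (321,249), matching the predicted (322,250). Descending.

Call:
{"name": "move_arm", "arguments": {"steps": [0,0,0,0,0,-0.03,-1,0,0,0,0,0,-0.055,-1,0,0,0,0,0,-0.065,-1,0,0,0,0,0,-0.068,-1,0,0,0,0,0,-0.07,-1,0,0,0,0,0,-0.072,-1,0,0,0,0,0,-0.074,-1,0,0,0,0,0,-0.076,-1,0,0,0,0,0,-0.078,-1,0,0,0,0,0,-0.078,-1]}}

```text
clock: 2.15
position: [0.4398, 0.3335, 0.1206]
ee_rot: [0.0, 0.131, 0.991, 0.0]
contact_force: [0.2, 0.3, 2.1]
width: -0.0001
gripper_force: 0.9
```

Call:
{"name": "move_arm", "arguments": {"steps": [0,0,0,0,0,-0.001,-1,0,0,0,0,0,-0.002,-1,0,0,0,0,0,-0.003,-1,0,0,0,0,0,-0.004,-1,0,0,0,0,0,-0.005,-1,0,0,0,0,0,-0.006,-1,0,0,0,0,0,-0.006,-1,0,0,0,0,0,-0.006,-1,0,0,0,0,0,-0.006,-1,0,0,0,0,0,-0.006,-1]}}

```text
clock: 3.15
position: [0.4398, 0.3335, 0.1149]
ee_rot: [0.0, 0.131, 0.991, 0.0]
contact_force: [0.7, 0.6, 5.8]
width: -0.0001
gripper_force: 2.6
```

Call:
{"name": "move_arm", "arguments": {"steps": [0,0,0,0,0,-0.0005,-1,0,0,0,0,0,-0.001,-1,0,0,0,0,0,-0.0015,-1,0,0,0,0,0,-0.0015,-1,0,0,0,0,0,-0.0015,-1,0,0,0,0,0,-0.0015,-1,0,0,0,0,0,-0.0015,-1,0,0,0,0,0,-0.0015,-1,0,0,0,0,0,-0.0015,-1,0,0,0,0,0,-0.0015,-1]}}

```text
clock: 4.15
position: [0.4398, 0.3335, 0.1138]
ee_rot: [0.001, 0.131, 0.991, 0.001]
contact_force: [0.5, 0.9, 8.0]
width: 0.0002
gripper_force: 3.9
```

Call:
{"name": "move_arm", "arguments": {"steps": [0,0,0,0,0,0.01,-1,0,0,0,0,0,0.04,-1,0,0,0,0,0,0.075,-1,0,0,0,0.035,-0.02,0.085,-1,0,0,0,0.07,-0.04,0.085,-1,0,0,0,0.105,-0.06,0.085,-1,0,0,0,0.14,-0.08,0.085,-1,0,0,0,0.166,-0.098,0.085,-1,0,0,0,0.166,-0.098,0.07,-1,0,0,0,0.166,-0.098,0.07,-1]}}

```text
clock: 5.15
position: [0.604, 0.2338, 0.1801]
ee_rot: [-0.003, 0.132, 0.991, -0.001]
contact_force: [-0.5, -0.8, -0.4]
width: -0.0001
gripper_force: 0.0
```

```bash
python3 - <<'E'
from h import *
d=snap('wrist','w2');s=manip.get_state();print(s['position'],s['contact_force'])
R=np.array(d['R']);t=np.array(d['t'])
for X in([.6048,.2351,.093],):
    c=R@X+t;print(c[0]/c[2]*d['fx']+d['cx'],c[1]/c[2]*d['fy']+d['cy'])
d=snap('scene','s2'); cv2.imwrite('pics/s2c.png',cv2.resize(d['pixels'][130:260,310:500],None,fx=4,fy=4))
E
```

```text
[0.60393451 0.23452479 0.18114544] [0.77618183 0.69121494 0.20747506]
323.8431144293965 256.50389709526496
```

View pics/w2.png

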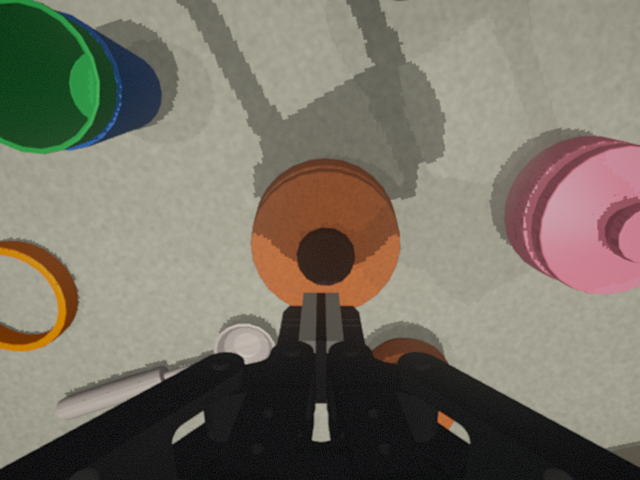

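View pics/s2c.png

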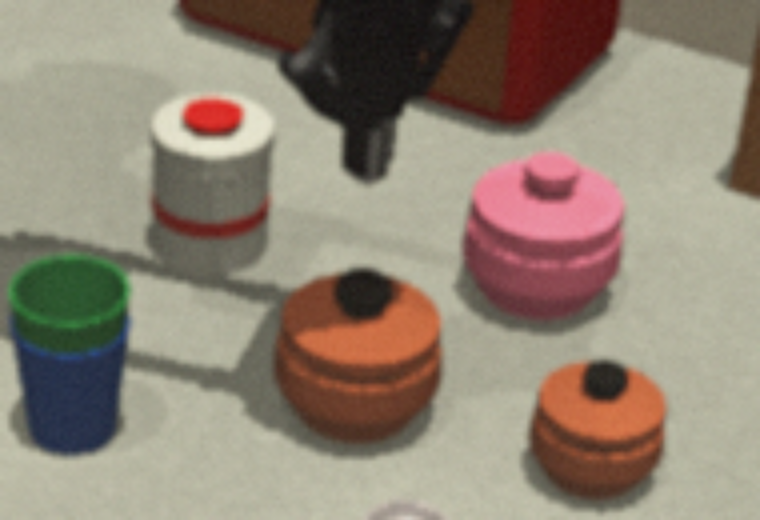

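The caddy lid is home with no dark neck showing. The knob is at (326,256), within about 1 mm of the prediction, so I'm descending onto it.

Call:
{"name": "move_arm", "arguments": {"steps": [0,0,0,0,0.001,-0.03,-1,0,0,0,0,0.001,-0.055,-1,0,0,0,0,0.001,-0.065,-1,0,0,0,0,0.001,-0.068,-1,0,0,0,0,0.001,-0.07,-1,0,0,0,0,0.001,-0.072,-1,0,0,0,0,0.001,-0.074,-1,0,0,0,0,0.001,-0.076,-1,0,0,0,0,0.001,-0.078,-1,0,0,0,0,0.001,-0.078,-1]}}

```text
clock: 6.25
position: [0.6059, 0.2364, 0.1051]
ee_rot: [0.001, 0.131, 0.991, 0.0]
contact_force: [0.6, 1.2, 1.4]
width: -0.0001
gripper_force: 0.7
```

Call:
{"name": "move_arm", "arguments": {"steps": [0,0,0,0,0,-0.001,-1,0,0,0,0,0,-0.002,-1,0,0,0,0,0,-0.003,-1,0,0,0,0,0,-0.004,-1,0,0,0,0,0,-0.005,-1,0,0,0,0,0,-0.005,-1,0,0,0,0,0,-0.005,-1,0,0,0,0,0,-0.005,-1,0,0,0,0,0,-0.005,-1,0,0,0,0,0,-0.005,-1]}}

```text
clock: 7.25
position: [0.6058, 0.2364, 0.1007]
ee_rot: [0.001, 0.131, 0.991, 0.0]
contact_force: [1.2, 0.2, 5.5]
width: -0.0001
gripper_force: 2.9
```

Call:
{"name": "move_arm", "arguments": {"steps": [0,0,0,0,0,-0.0005,-1,0,0,0,0,0,-0.001,-1,0,0,0,0,0,-0.0015,-1,0,0,0,0,0,-0.0015,-1,0,0,0,0,0,-0.0015,-1,0,0,0,0,0,-0.0015,-1,0,0,0,0,0,-0.0015,-1,0,0,0,0,0,-0.0015,-1,0,0,0,0,0,-0.0015,-1,0,0,0,0,0,-0.0015,-1]}}

```text
clock: 8.25
position: [0.6058, 0.2364, 0.0997]
ee_rot: [0.001, 0.131, 0.991, 0.0]
contact_force: [-1.0, 0.4, 8.6]
width: 0.0003
gripper_force: 4.1
```

Call:
{"name": "move_arm", "arguments": {"steps": [0,0,0,0,0,0.01,-1,0,0,0,0,0,0.045,-1,0,0,0,0,0,0.09,-1,0,0,0,0,-0.04,0.095,-1,0,0,0,-0.01,-0.08,0.095,-1,0,0,0,-0.025,-0.12,0.095,-1,0,0,0,-0.04,-0.16,0.095,-1,0,0,0,-0.06,-0.2,0.095,-1,0,0,0,-0.08,-0.235,0.095,-1,0,0,0,-0.1,-0.27,0.095,-1]}}

```text
clock: 9.25
position: [0.5034, -0.035, 0.1929]
ee_rot: [-0.001, 0.131, 0.991, -0.0]
contact_force: [0.6, -1.0, 0.4]
width: -0.0003
gripper_force: 0.0
```

Call:
{"name": "move_arm", "arguments": {"steps": [0,0,0,-0.015,-0.03,0,-1,0,0,0,-0.03,-0.065,0,-1,0,0,0,-0.046,-0.098,0,-1,0,0,0,-0.046,-0.098,-0.02,-1,0,0,0,-0.046,-0.098,-0.05,-1,0,0,0,-0.046,-0.098,-0.07,-1,0,0,0,-0.046,-0.098,-0.07,-1,0,0,0,-0.046,-0.098,-0.07,-1,0,0,0,-0.046,-0.098,-0.07,-1,0,0,0,-0.046,-0.098,-0.07,-1]}}

```text
clock: 10.25
position: [0.4602, -0.1319, 0.1245]
ee_rot: [0.001, 0.131, 0.991, -0.0]
contact_force: [0.7, 0.4, -0.1]
width: 0.0004
gripper_force: 0.0
```

```bash
python3 - <<'E'
from h import *
d=snap('wrist','w3');s=manip.get_state();print(s['position'],s['contact_force'])
R=np.array(d['R']);t=np.array(d['t'])
c=R@[.4591,-.1317,.042]+t;print(c[0]/c[2]*d['fx']+d['cx'],c[1]/c[2]*d['fy']+d['cy'])
d=snap('scene','s3'); cv2.imwrite('pics/s3c.png',cv2.resize(d['pixels'][140:340,180:500],None,fx=2.5,fy=2.5))
E
```

```text
[ 0.46004439 -0.1318673   0.12435439] [-0.54593045 -0.71065218  0.02328217]
320.5783112540635 255.5204113781573
```

View pics/w3.png

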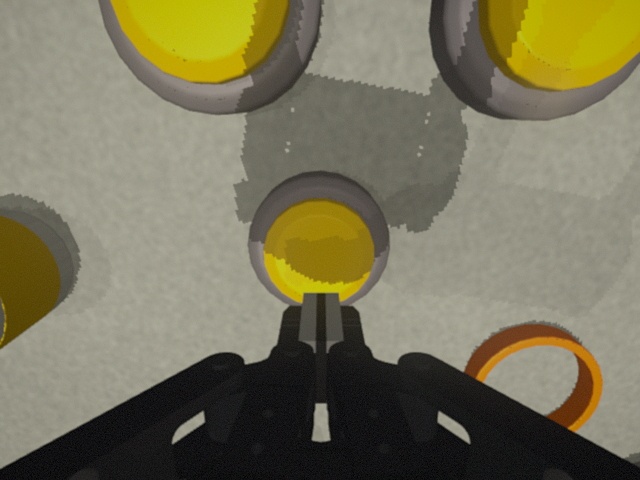

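View pics/s3c.png

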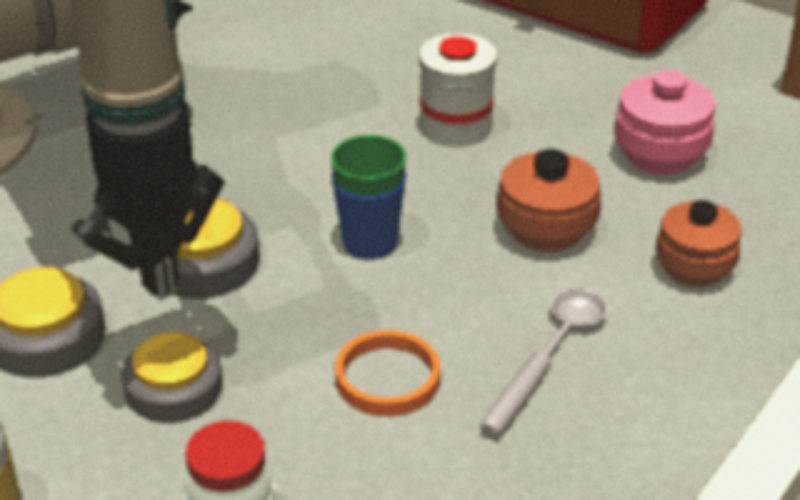

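The sugar lid is home, with its dark seal gone, and nothing else has moved. The dome is centred at about (319,252), on target.

Call:
{"name": "move_arm", "arguments": {"steps": [0,0,0,0,0,-0.03,-1,0,0,0,0,0,-0.052,-1,0,0,0,0,0,-0.061,-1,0,0,0,0,0,-0.064,-1,0,0,0,0,0,-0.066,-1,0,0,0,0,0,-0.068,-1,0,0,0,0,0,-0.07,-1,0,0,0,0,0,-0.072,-1,0,0,0,0,0,-0.072,-1,0,0,0,0,0,-0.072,-1]}}

```text
clock: 11.35
position: [0.4593, -0.1316, 0.0525]
ee_rot: [0.0, 0.131, 0.991, -0.0]
contact_force: [-3.9, 0.7, 9.0]
width: -0.0001
gripper_force: 4.2
```

9 N and a tip height of 35.5 mm mean the dome is down about 6.5–7 mm. Releasing.

Call:
{"name": "move_arm", "arguments": {"steps": [0,0,0,0,0,0.003,-1,0,0,0,0,0,0.008,-1,0,0,0,0,0,0.02,-1,0,0,0,0,0,0.05,-1,0,0,0,0,0,0.09,-1,0,0,0,0,0,0.13,-1,0,0,0,0,0,0.15,-1,0,0,0,0,0,0.15,-1,0,0,0,0,0,0.15,-1,0,0,0,0,0,0.15,-1]}}

```text
clock: 12.35
position: [0.4587, -0.1314, 0.2001]
ee_rot: [-0.001, 0.131, 0.991, 0.0]
contact_force: [-0.3, -0.6, -0.5]
width: 0.0002
gripper_force: 0.0
```

```bash
python3 - <<'E'
from h import *
d=snap('scene','s4'); s=manip.get_state();print(s['position'],s['contact_force'])
cv2.imwrite('pics/s4c.png',cv2.resize(d['pixels'][140:340,180:500],None,fx=2.5,fy=2.5))
E
```

```text
[ 0.45858688 -0.13138952  0.19989898] [-0.71675394 -0.74485731 -0.70880174]
```

View pics/s4c.png

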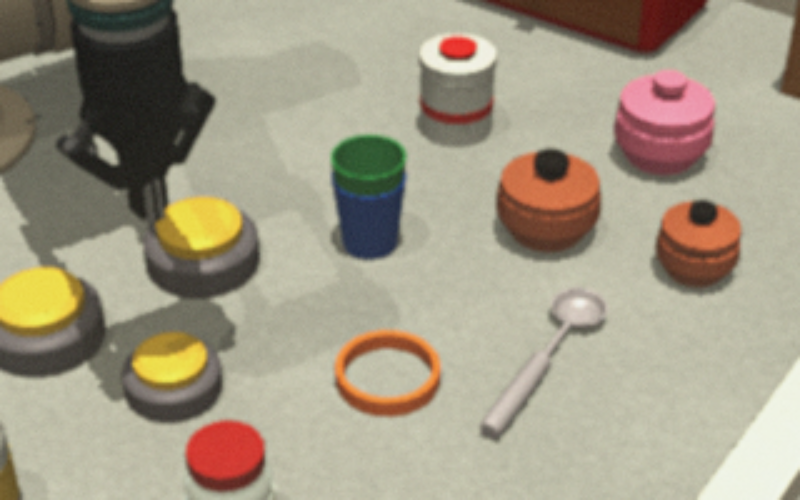

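Both lids are home, the dome has sprung back, everything else is in place and the arm is clear.

```bash
python3 -c "
from rig import manip
print(manip.sign_off())"
```

```text
the job is handed in; nothing more can be done
None
```

The job is handed in: I tapped the tea caddy lid fully home, then the sugar bowl lid, then pressed the smallest light's dome about 6.5–7 mm and it sprang back, with nothing else seen to move, in about 12.5 s of the 51 s allowed.

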